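# Ease an upright bracket over onto its lay-down board

## Robot

A 7-joint arm with a two-finger parallel gripper is mounted at the origin on a cart in front of the work surface, level with it; the furniture and walls round the work are solid. World frame = base frame: x ahead of the robot, y to its left, z up, the work surface at z = 0. Lengths are in m, angles in rad, forces in N, time in s.
With the tool pointing down it reaches from about 0.375 to 0.925 m from the base axis. Payload 3.1 kg.
Tool frame: the origin (TCP) lies between the finger pads; the fingertips stand 8 mm ahead of it and the grasp point (between the pads) lies 11 mm behind it; z points along the fingers, y is the line along which they close (so a half turn about z gives the same grasp; the last joint's range is limited). The gripper opens to 85 mm and grips with 20 to 120 N. Pads are 22 mm wide; open, the fingers measure 114 mm over their backs; the gripper's body (76 mm by 85 mm) begins 54 mm behind the grasp point. The pads swing forward as they close: fully open they stand 13 mm farther back than shut.
Start: joints at [-1.235, 0.383, 0.044, 1.598, -0.018, 1.161, -0.05], TCP at [0.273, 0.59, 0.239] pointing down, gripper open.
Joint ranges: [-2.61, 2.61], [-0.41, 2.15], [-1.48, 1.57], [0, 2.5], [-1.57, 4.71], [0.05, 1.97], [-2.85, 2.85]. Speed limits (rad/s): [2.79, 2.79, 3.14, 3.14, 3.14, 3.14, 3.14].

## Interface

Orientations are given as a unit quaternion [w, x, y, z].
In Python, from bench import arm gives the robot as it stands.
- The arm moves only by the tool jog_arm, never from a script. Its argument "targets" is a list of rows, each an object of numbers: "dx", "dy", "dz": the shift along the tool's x, y, z in cm; "wx", "wy", "wz": the turn, a rotation vector about the tool's x, y, z in rad; "claw": the opening, from 0 (shut) to 1 (fully open). A call has 1 to 8 rows; each row shifts and turns the commanded pose from where the row before left it, along the tool's axes as they then stand; what a row does not reach is not made up. A row lasts 1/12 s, in which the tool goes at most 41.7 mm and 7.16 degrees, less where a joint would pass 70% of its speed; a pose out of reach is approached as far as the arm can. A call is refused whole if a number of a shift passes 4.17 or a number of a turn 0.125, either way. A call with a gripper value outside its range is refused whole. The fingers move at their own pace and stop on an object; "squeeze" is the grip in N (left out, the last holds). Time passes only in rows, so rows that do not move let the fingers close. It gives the time, the measured TCP pose, the force, the opening and the grip force at its end, in the units of the state.
- arm.get_obs(): the state, without advancing time (a new reading comes with each control period).
- arm.get_image(name): name is "side" or "top"; returns (picture, depth): 420x560x3 uint8, blue, green, red; 420x560 float32, m along the optical axis (not along the pixel's ray), 0 where there is no reading.
- arm.get_calibration(name): a dict with "mtx" (3x3 intrinsics, pixels), "distortion" ([k1, k2, p1, p2, k3] as OpenCV has them; the pictures are not rectified), "position" and "attitude" of the camera in the world. Camera axes: x right, y down, z forward; pixel columns grow to the right and rows downward; lengths in m; the calibration is good to about 2 mm. A picture is of the moment at which its call begins. get_calibration takes no time and is no camera call.
- arm.close_job(): hands the job in; it is judged then, once.
The state is a dict: "time": time; "joints": joint angles; "qvel": joint speeds; "joint_torque": joint torques, N m; "eef_pos": TCP position; "ee_rot": TCP orientation; "contact_force": force on the tool from outside, world axes, zero at the start; "wrist_torque": the same for the moment, N m; "grip_width": finger opening in m; "grip_force": force on a finger pad.
Only numpy, scipy, OpenCV 4.12 (cv2) and the standard library are available. Lean on these libraries where they do the work, as an engineer would, in place of code of your own. Each camera call takes 0.05 s, during which the arm holds its last target. There are 200 camera calls.

## Task

Without gripping, lifting or pressing hard on it, push the standing bracket square up against the steel-edged end of the low board, which is the stop for its heel, then tip it over that edge with the fingers so that it ends lying on its flat back along the board, its foot still at the stop. Ease it all the way down: past its balance point it must not fall freely, but land gently. Leave the oil bottle and the white post beside the board alone.

Things in the scene. Friction and masses are not known exactly. Their poses are not given: they have to be found in the camera images.
- board: Low fixed board, 200 x 120 mm, 6 mm high: plywood, black rubber sheet on top, bare steel strip along one short edge, which is the stop. Origin at table level in the middle of the stop edge; +x runs along the board away from that edge (board at x 0 to 200, y -60 to 60 mm), z up. The bracket stands off the stop edge, on its -x side.
- bracket: Loose L-shaped bracket, 0.5 kg: dark steel foot block 80 (x) x 60 (y) x 20 mm high; at its heel end an aluminium plate 10 mm thick, 50 mm wide, up to z = 170 mm. Origin: middle of the heel's bottom edge. Foot x -80 to 0, plate x -10 to 0; the flat back x = 0 faces the stop. Mass centre x -30, z 34 mm: tipped over the 6 mm stop it balances at about 50 degrees, then falls on by itself.
- dropper: Brown oil bottle with a black spout, 34 mm wide, 112 mm high, loose, standing beside the board; origin under its centre. Bystander.
- nylon_post: White nylon post, 26 mm wide, 100 mm high, loose, standing beside the board; origin under its centre. Bystander.
- toe (a point): Middle of the upper edge of the foot's free end (bracket x -80, z 20 mm). Fingers opened to about 60 mm over their outsides fit inside the L, between plate and toe: their front pushes the plate over; past the balance point the toe comes to rest on their rear, so moving them on slowly lets the bracket down. Lying, the foot stands up to 86 mm above the table.
- plate_top (a point): Middle of the top of the plate on its inner face (bracket x -10, z 170 mm). Pushed high on this face, the bracket tips: its back bears on the stop edge while the heel's bottom edge stays on the table and slides back (about 7 mm at 50 degrees); then it turns over the stop edge. Push it up to the stop at the free end of the foot: the plate is taller than fingers are long.

How it is judged:
On the way:
1. the bracket leans over the stop edge by 30 to 75 degrees with its heel within 15 mm of the edge (angle between bracket's own z axis and vertical between 0.52 and 1.31 rad and x of bracket in the frame of board between -0.025 and 0.015 m and angle between the y axis of bracket and the y axis of board, either way round below 0.2 rad), for 0.1 s.
At the end, for the whole second after the job is handed in: The bracket lies released and at rest on its flat back on the board (within 5 degrees of flat, 11 degrees of the board's direction), its heel within 30 mm of the stop edge and 40 mm of the board's middle line; the bottle and the post are within 20 mm of where they stood (angle between bracket's own x axis and vertical above 3.05 rad and angle between the z axis of bracket and the x axis of board, either way round below 0.2 rad and x of bracket in the frame of board between -0.03 and 0.03 m and y of bracket in the frame of board between -0.04 and 0.04 m and height (world z) of bracket between 0.002 and 0.012 m and linear speed of bracket below 0.02 m/s and distance of each of dropper, nylon_post from where it was at the start of the episode below 0.02 m); the robot touches nothing.
It fails at once if the bracket falls or is thrown over: it turns faster than 3 rad/s (angular speed of bracket above 3 rad/s).
It fails at once if the bracket is lifted: its heel rises more than 35 mm above the table (height (world z) of bracket above 0.035 m).
It fails at once if the bracket is pinched, or pressed with more than 35 N (contact force between the fingers and bracket above 35 N).
It fails at once if the oil bottle or the post is knocked over or moved (distance of any of dropper, nylon_post from where it was at the start of the episode above 0.03 m or angle between any of dropper, nylon_post's own z axis and vertical above 0.5 rad).
It also fails if it takes over 58 s, if anything falls off the work surface, if the arm or the gripper's body presses on something with over 40 N, if the wrist force passes 120 N, or if a joint passes its speed limit or range.

## Working session

There is one attempt and no reset: what is moved stays moved. The work goes in short steps, Python scripts to look and compute and a tool call to move; the robot and the scene stay as the last step left them, time stands still between calls to the robot, and variables do not carry over. Pictures are saved under pics/ and viewed, at most 10 in all, crops included, and the job is handed in when it is done.

Besides the shell and the picture viewer there is one more tool, called after "Request:" as name(argument=value, ...) on one line, values as JSON. jog_arm: Moves the arm, as the interface text tells. Its arguments: {"type":"object","properties":{"targets":{"type":"array","items":{"type":"object","properties":{"dx":{"type":"number"},"dy":{"type":"number"},"dz":{"type":"number"},"wx":{"type":"number"},"wy":{"type":"number"},"wz":{"type":"number"},"claw":{"type":"number"}}}},"squeeze":{"type":"number"}},"required":["targets"]}

```bash
mkdir -p pics
cat > h.py <<'E'
import numpy as np,cv2
from bench import arm
from scipy.spatial.transform import Rotation as R
def cal(n):
    c=arm.get_calibration(n);K=np.array(c["mtx"],float);D=np.array(c["distortion"],float)
    a=c["attitude"];Rm=R.from_quat([a[1],a[2],a[3],a[0]]).as_matrix() if np.size(a)==4 else np.array(a)
    return K,D,np.array(c["position"]),Rm
def ray(n,u,v):
    K,D,p,Rm=cal(n);q=cv2.undistortPoints(np.array([[[u,v]]],float),K,D)[0,0]
    return p,Rm@np.array([q[0],q[1],1])
def onz(n,u,v,z):
    p,d=ray(n,u,v);return p+d*(z-p[2])/d[2]
def cloud(n,dep):
    K,D,p,Rm=cal(n);h,w=dep.shape
    uv=np.stack(np.meshgrid(np.arange(w),np.arange(h)),-1).reshape(-1,1,2).astype(float)
    q=cv2.undistortPoints(uv,K,D)[:,0];P=np.c_[q,np.ones(len(q))]*dep.reshape(-1,1)
    return (P@Rm.T+p).reshape(h,w,3)
E
python3 - <<'E'
from h import *
for n in("top","side"):
    im,d=arm.get_image(n);cv2.imwrite(f"pics/{n}0.png",im);np.save(f"{n}0.npy",d);print(n,cal(n)[2],arm.get_calibration(n)["attitude"])
print(arm.get_obs())
E
```

```text
top [ 0.58783052 -0.13285213  1.00863836] [-0.02345084  0.70983066 -0.70397256  0.00362313]
side [ 0.42551143 -0.96655039  0.47538247] [-0.54699334  0.82975149 -0.08674668  0.06917923]
{'time': 0.1, 'joints': array([-1.23477724,  0.38377672,  0.04383699,  1.59945799, -0.01791054,
        1.16120205, -0.04990881]), 'qvel': array([-0.00125004, -0.00288393,  0.00080616, -0.00443949, -0.00015785,
        0.00077482, -0.00045674]), 'joint_torque': array([ 2.53899088e-03, -4.34731579e+01,  1.02929961e+00, -2.50454754e+01,
        1.08729297e-02,  5.41496876e-03, -1.65134645e-05]), 'eef_pos': array([0.27285873, 0.58901039, 0.23797857]), 'ee_rot': array([-2.04811356e-04,  2.15180305e-01,  9.76573568e-01, -1.20860830e-03]), 'contact_force': array([-0.05282186,  0.34997096,  0.69438167]), 'wrist_torque': array([ 0.00049551,  0.01758781, -0.02977579]), 'grip_force': 0.0, 'grip_width': 0.08541820071073279}
```

View pics/top0.png

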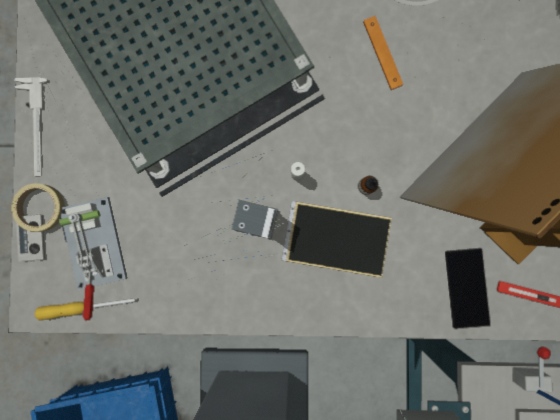

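View pics/side0.png

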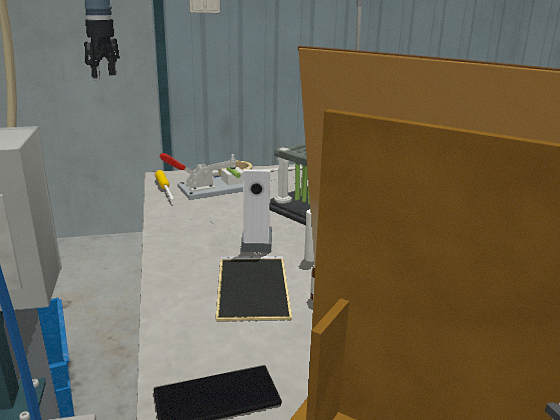

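Run:
```python
from h import *
im=cv2.imread("pics/top0.png");c=im[150:290,220:400];cv2.imwrite("pics/c1.png",cv2.resize(c,None,fx=4,fy=4,interpolation=cv2.INTER_CUBIC))
P=cloud("top",np.load("top0.npy"))
for u,v in[(245,215),(268,221),(340,240),(298,170),(370,185),(180,60),(300,62),(200,180),(430,180),(320,98)]:print(u,v,P[v,u].round(4))
```

```text
245 215 [ 0.6084 -0.0363  0.0193]
268 221 [ 0.5956 -0.0895  0.1705]
340 240 [ 0.5608 -0.224   0.0062]
298 170 [ 0.6906 -0.1394  0.085 ]
370 185 [ 0.6639 -0.2713  0.0834]
180 60 [0.8788 0.0707 0.1321]
300 62 [ 0.8714 -0.141   0.1442]
200 180 [0.6784 0.0567 0.0029]
430 180 [ 0.6755 -0.385   0.0643]
320 98 [ 0.8432 -0.1826  0.0097]
```

View pics/c1.png

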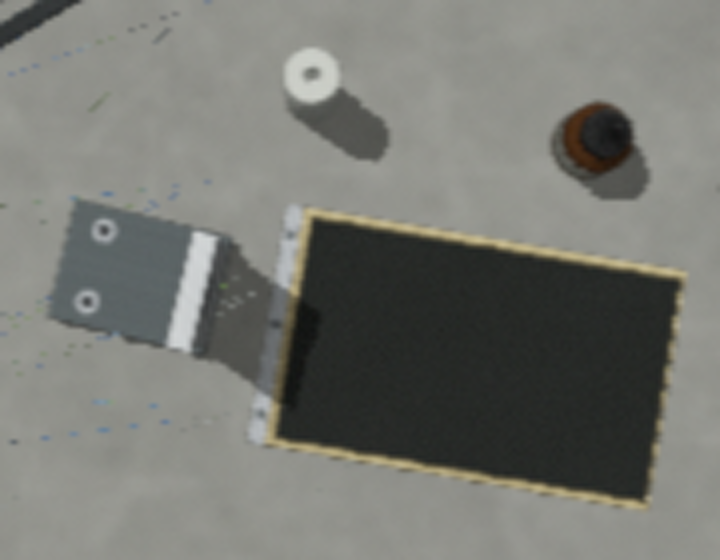

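Run:
```python
from h import *
f=lambda u,v,z:onz("top",220+(u+.5)/4-.5,150+(v+.5)/4-.5,z)[:2]
S=[f(287,206,.006),f(250,442,.006)];F=[f(686,273,.006),f(646,506,.006)]
T=[f(78,198,.02),f(48,318,.02)];PI=[f(195,230,.17),f(168,347,.17)];PO=[f(218,235,.17),f(190,352,.17)]
B=[f(228,236,.02),]
def rep(n,a): print(n,np.round(a,4))
m=lambda a:(a[0]+a[1])/2
for n,a in zip("S F T PI PO".split(),[S,F,T,PI,PO]):
    d=a[0]-a[1];rep(n,[*m(a),np.linalg.norm(d),np.degrees(np.arctan2(-d[1],d[0]))])
ax=m(F)-m(S);rep("board len",[np.linalg.norm(ax),np.degrees(np.arctan2(ax[1],ax[0]))])
ax2=m(PO)-m(T);rep("br len",[np.linalg.norm(ax2),np.degrees(np.arctan2(ax2[1],ax2[0]))])
a=np.radians((np.degrees(np.arctan2(ax[1],ax[0]))));R2=np.array([[np.cos(a),np.sin(a)],[-np.sin(a),np.cos(a)]])
for n,p in dict(toe=m(T),back=m(PO),post=f(312,75,.1),bot=f(606,132,.112)).items(): rep(n,R2@(p-m(S)))
o=arm.get_obs();q=o["ee_rot"];print(R.from_quat([*q[1:],q[0]]).as_matrix().round(3))
# geometry of rack near bracket
P=cloud("top",np.load("top0.npy")).reshape(-1,3);s=P[(P[:,2]>.05)&(P[:,2]<.5)&(P[:,1]<.3)&(P[:,1]>-.35)]
rel=(s[:,:2]-m(S))@R2.T
for x in np.arange(-.35,.3,.05):
    k=(rel[:,0]>x)&(rel[:,0]<x+.05)&(rel[:,1]>.07)
    if k.any(): print(x.round(2),rel[k,1].min().round(3),s[k,2].max().round(3))
```

```text
S [ 0.5785 -0.1185  0.1185  8.4458]
F [ 0.5481 -0.3147  0.1164  9.6777]
T [ 0.61   -0.0174  0.0608 13.3771]
PI [ 0.5944 -0.0845  0.05   12.446 ]
PO [ 0.5924 -0.0939  0.05   12.9325]
board len [  0.1985 -98.8142]
br len [ 7.850000e-02 -1.029962e+02]
toe [-0.1048  0.0157]
back [-0.0264  0.0099]
post [0.0024 0.1151]
bot [0.1353 0.1093]
[[-0.907  0.42  -0.001]
 [ 0.42   0.907 -0.002]
 [-0.    -0.002 -1.   ]]
-0.35 0.093 0.14
-0.3 0.07 0.144
-0.25 0.08 0.141
-0.2 0.122 0.143
-0.15 0.164 0.144
-0.1 0.207 0.143
-0.05 0.102 0.146
-0.0 0.102 0.137
0.1 0.097 0.114
0.15 0.101 0.084
0.2 0.096 0.06
```

Request:
jog_arm(targets=[{"wz": -0.093, "dx": -1.5, "dy": -1.5, "claw": 0.36}, {"wz": -0.093, "dx": -2.3, "dy": -2.7, "claw": 0.36}, {"wz": -0.093, "dx": -2.3, "dy": -2.7, "claw": 0.36}, {"dx": -2.3, "dy": -2.7, "claw": 0.36}, {"dx": -2.3, "dy": -2.7, "claw": 0.36}, {"dx": -2.3, "dy": -2.7, "claw": 0.36}, {"dx": -2.3, "dy": -2.7, "claw": 0.36}, {"dx": -2.3, "dy": -2.7, "claw": 0.36}])

```text
invalid input
```

Request:
jog_arm(targets=[{"dx": -2.3, "dy": -2.7, "claw": 0.36}, {"dx": -2.3, "dy": -2.7, "claw": 0.36}, {"dx": -2.3, "dy": -2.7, "claw": 0.36}, {"dx": -2.3, "dy": -2.7, "claw": 0.36}, {"dx": -2.3, "dy": -2.7, "claw": 0.36}, {"dx": -2.3, "dy": -2.7, "claw": 0.36}, {"dx": -1.5, "dy": -1.5, "claw": 0.36}, {"claw": 0.36}])

```text
invalid input
```

```bash
cat >> h.py <<'E'
S=np.array([.5785,-.1185]);A=np.radians(-98.81);R2=np.array([[np.cos(A),np.sin(A)],[-np.sin(A),np.cos(A)]])
def st():
    o=arm.get_obs();q=o["ee_rot"];M=R.from_quat([*q[1:],q[0]]).as_matrix();b=R2@(o["eef_pos"][:2]-S)
    y=R2@M[:2,1];F=o["contact_force"];f=R2@F[:2]
    print("t%.2f board x%.1f y%.1f z%.1f mm"%(o["time"],*b*1e3,o["eef_pos"][2]*1e3),"tooly",y.round(4),"toolz",M[:,2].round(3),"F",f.round(1),F[2].round(1),"w%.4f"%o["grip_width"],"joints",o["joints"].round(2))
E
python3 -c "
from h import *
st()"
```

```text
t0.10 board x-652.4 y-410.4 z238.0 mm tooly [-0.9611  0.2763] toolz [-0.001 -0.002 -1.   ] F [-0.3 -0.1] 0.7 w0.0854 joints [-1.23  0.38  0.04  1.6  -0.02  1.16 -0.05]
```

Request:
jog_arm(targets=[{"dx": -1.5, "dy": -1.5, "dz": 0, "wx": 0, "wy": 0, "wz": -0.093, "claw": 0.36}])

```text
time: 0.18
eef_pos: [0.2765, 0.5732, 0.2382]
ee_rot: [-0.001, 0.166, 0.986, 0.001]
contact_force: [-1.4, 1.6, 0.1]
grip_width: 0.0754
grip_force: 0.0
```

Request:
jog_arm(targets=[{"dx": -2.3, "dy": -2.7, "dz": 0, "wx": 0, "wy": 0, "wz": -0.093, "claw": 0.36}, {"dx": -2.3, "dy": -2.7, "dz": 0, "wx": 0, "wy": 0, "wz": -0.093, "claw": 0.36}, {"dx": -2.3, "dy": -2.7, "dz": 0, "wx": 0, "wy": 0, "wz": 0, "claw": 0.36}, {"dx": -2.3, "dy": -2.7, "dz": 0, "wx": 0, "wy": 0, "wz": 0, "claw": 0.36}, {"dx": -2.3, "dy": -2.7, "dz": 0, "wx": 0, "wy": 0, "wz": 0, "claw": 0.36}, {"dx": -2.3, "dy": -2.7, "dz": 0, "wx": 0, "wy": 0, "wz": 0, "claw": 0.36}, {"dx": -2.3, "dy": -2.7, "dz": 0, "wx": 0, "wy": 0, "wz": 0, "claw": 0.36}, {"dx": -2.3, "dy": -2.7, "dz": 0, "wx": 0, "wy": 0, "wz": 0, "claw": 0.36}])

```text
time: 0.85
eef_pos: [0.4205, 0.3217, 0.2388]
ee_rot: [-0.0, 0.077, 0.997, -0.0]
contact_force: [0.8, 1.5, -0.2]
grip_width: 0.0306
grip_force: 0.0
```

Request:
jog_arm(targets=[{"dx": -2.3, "dy": -2.7, "dz": 0, "wx": 0, "wy": 0, "wz": 0, "claw": 0.36}, {"dx": -2.3, "dy": -2.7, "dz": 0, "wx": 0, "wy": 0, "wz": 0, "claw": 0.36}, {"dx": -2.3, "dy": -2.7, "dz": 0, "wx": 0, "wy": 0, "wz": 0, "claw": 0.36}, {"dx": -2.3, "dy": -2.7, "dz": 0, "wx": 0, "wy": 0, "wz": 0, "claw": 0.36}, {"dx": -2.3, "dy": -2.7, "dz": 0, "wx": 0, "wy": 0, "wz": 0, "claw": 0.36}, {"dx": -2.3, "dy": -2.7, "dz": 0, "wx": 0, "wy": 0, "wz": 0, "claw": 0.36}, {"dx": -1.5, "dy": -1.5, "dz": 0, "wx": 0, "wy": 0, "wz": 0, "claw": 0.36}, {"dx": 0, "dy": 0, "dz": 0, "wx": 0, "wy": 0, "wz": 0, "claw": 0.36}])

```text
time: 1.52
eef_pos: [0.5467, 0.1177, 0.2392]
ee_rot: [0.001, 0.083, 0.997, -0.002]
contact_force: [0.2, -0.9, 0.1]
grip_width: 0.0311
grip_force: 0.0
```

```bash
python3 -c "
from h import *
st()"
```

```text
t1.52 board x-228.5 y-67.6 z239.2 mm tooly [-0.9999  0.0116] toolz [ 0.002 -0.004 -1.   ] F [0.8 0.3] 0.1 w0.0311 joints [-0.58  0.21  0.33  1.83 -0.07  1.1   1.18]
```

Request:
jog_arm(targets=[{"dx": -2.7, "dy": -2.3, "dz": 0, "wx": 0, "wy": 0, "wz": -0.012, "claw": 0.36}, {"dx": -2.7, "dy": -2.3, "dz": 0.5, "wx": 0, "wy": 0, "wz": 0, "claw": 0.36}, {"dx": -2.6, "dy": -2.2, "dz": 1.4, "wx": 0, "wy": 0, "wz": 0, "claw": 0.36}, {"dx": 0, "dy": 0, "dz": 3.5, "wx": 0, "wy": 0, "wz": 0, "claw": 0.36}, {"dx": 0, "dy": 0, "dz": 3.5, "wx": 0, "wy": 0, "wz": 0, "claw": 0.36}, {"dx": 0, "dy": 0, "dz": 3.5, "wx": 0, "wy": 0, "wz": 0, "claw": 0.36}, {"dx": 0, "dy": 0, "dz": 3.5, "wx": 0, "wy": 0, "wz": 0, "claw": 0.36}, {"dx": 0, "dy": 0, "dz": 2, "wx": 0, "wy": 0, "wz": 0, "claw": 0.36}])

```text
time: 2.18
eef_pos: [0.6095, 0.0471, 0.0554]
ee_rot: [-0.004, 0.071, 0.997, -0.0]
contact_force: [-1.0, -0.7, -0.1]
grip_width: 0.0309
grip_force: 0.0
```

Request:
jog_arm(targets=[{"dx": 0, "dy": 0, "dz": 0, "wx": 0, "wy": 0, "wz": 0, "claw": 0.36}, {"dx": 0, "dy": 0, "dz": 0, "wx": 0, "wy": 0, "wz": 0, "claw": 0.36}])

```text
time: 2.35
eef_pos: [0.6116, 0.0468, 0.0587]
ee_rot: [-0.002, 0.071, 0.997, -0.0]
contact_force: [0.3, -0.3, 1.2]
grip_width: 0.0305
grip_force: 0.0
```

```bash
python3 -c "
from h import *
st()
im,d=arm.get_image('side');np.save('s1.npy',d);cv2.imwrite('pics/s1.png',cv2.resize(im[130:270,180:330],None,fx=4,fy=4,interpolation=cv2.INTER_CUBIC))"
```

```text
t2.35 board x-168.5 y7.4 z58.7 mm tooly [-0.9999 -0.0119] toolz [-0.004 -0.    -1.   ] F [0.3 0.4] 1.2 w0.0305 joints [-0.4   0.55  0.32  1.82 -0.23  0.81  1.46]
```

View pics/s1.png

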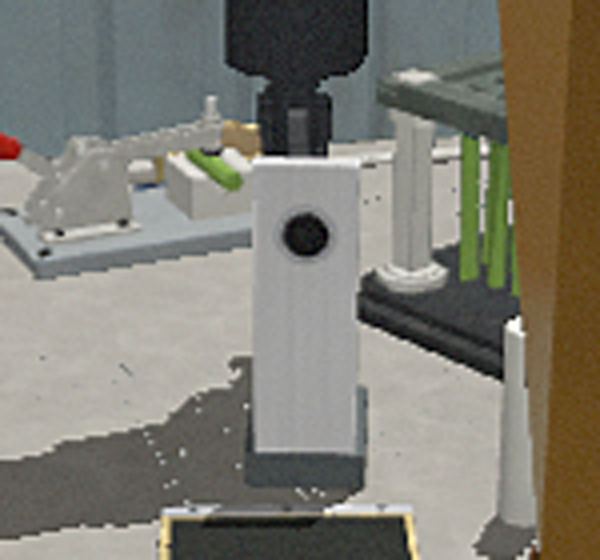

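Request:
jog_arm(targets=[{"dx": -0.5, "dy": 0, "dz": 1.5, "wx": 0, "wy": 0, "wz": 0.006, "claw": 0.36}, {"dx": 0, "dy": 0, "dz": 1.5, "wx": 0, "wy": 0, "wz": 0, "claw": 0.36}, {"dx": 0, "dy": 0, "dz": 0.5, "wx": 0, "wy": 0, "wz": 0, "claw": 0.36}, {"dx": 0, "dy": 0, "dz": 0.3, "wx": 0, "wy": 0, "wz": 0, "claw": 0.36}, {"dx": 0, "dy": 0, "dz": 0, "wx": 0, "wy": 0, "wz": 0, "claw": 0.36}, {"dx": 0, "dy": 0, "dz": 0, "wx": 0, "wy": 0, "wz": 0, "claw": 0.36}])

```text
time: 2.9
eef_pos: [0.6192, 0.0456, 0.0237]
ee_rot: [0.001, 0.074, 0.997, 0.0]
contact_force: [-0.3, 0.6, -0.4]
grip_width: 0.0307
grip_force: 0.0
```

Request:
jog_arm(targets=[{"dx": 0, "dy": 0, "dz": 0.2, "wx": 0, "wy": 0, "wz": 0, "claw": 0.36}, {"dx": 0, "dy": 0, "dz": 0.2, "wx": 0, "wy": 0, "wz": 0, "claw": 0.36}, {"dx": 0, "dy": 0, "dz": 0, "wx": 0, "wy": 0, "wz": 0, "claw": 0.36}, {"dx": 0, "dy": 0, "dz": 0, "wx": 0, "wy": 0, "wz": 0, "claw": 0.36}])

```text
time: 3.23
eef_pos: [0.6182, 0.0455, 0.0183]
ee_rot: [-0.0, 0.074, 0.997, 0.0]
contact_force: [0.2, 0.3, -0.1]
grip_width: 0.0308
grip_force: 0.0
```

```bash
python3 -c "
from h import *
st()"
```

```text
t3.23 board x-168.1 y14.1 z18.3 mm tooly [-1.    -0.005] toolz [-0.  0. -1.] F [-0.3  0.1] -0.1 w0.0308 joints [-0.38  0.62  0.3   1.82 -0.25  0.75  1.48]
```

Request:
jog_arm(targets=[{"dx": 0, "dy": 0, "dz": 0.2, "wx": 0, "wy": 0, "wz": 0, "claw": 0.36}, {"dx": 0, "dy": 0, "dz": 0.2, "wx": 0, "wy": 0, "wz": 0, "claw": 0.36}, {"dx": 0, "dy": 0, "dz": 0, "wx": 0, "wy": 0, "wz": 0, "claw": 0.36}])

```text
time: 3.48
eef_pos: [0.6178, 0.0454, 0.0137]
ee_rot: [-0.0, 0.074, 0.997, -0.0]
contact_force: [0.3, 0.1, 0.2]
grip_width: 0.0309
grip_force: 0.0
```

Request:
jog_arm(targets=[{"dx": 0, "dy": -1.0, "dz": 0, "wx": 0, "wy": 0, "wz": 0, "claw": 0.36}, {"dx": 0, "dy": -1.0, "dz": 0, "wx": 0, "wy": 0, "wz": 0, "claw": 0.36}, {"dx": 0, "dy": -0.5, "dz": 0, "wx": 0, "wy": 0, "wz": 0, "claw": 0.36}, {"dx": 0, "dy": -0.5, "dz": 0, "wx": 0, "wy": 0, "wz": 0, "claw": 0.36}, {"dx": 0, "dy": 0, "dz": 0, "wx": 0, "wy": 0, "wz": 0, "claw": 0.36}])

```text
time: 3.9
eef_pos: [0.6137, 0.0142, 0.0144]
ee_rot: [0.0, 0.076, 0.997, -0.0]
contact_force: [0.6, -0.5, -0.7]
grip_width: 0.031
grip_force: 0.0
```

Request:
jog_arm(targets=[{"dx": 0, "dy": -0.2, "dz": 0, "wx": 0, "wy": 0, "wz": 0, "claw": 0.36}, {"dx": 0, "dy": -0.2, "dz": 0, "wx": 0, "wy": 0, "wz": 0, "claw": 0.36}, {"dx": 0, "dy": -0.2, "dz": 0, "wx": 0, "wy": 0, "wz": 0, "claw": 0.36}])

```text
time: 4.15
eef_pos: [0.6134, 0.0126, 0.0144]
ee_rot: [0.0, 0.073, 0.997, 0.001]
contact_force: [0.8, 4.9, 0.1]
grip_width: 0.0309
grip_force: 2.1
```

Request:
jog_arm(targets=[{"dx": 0, "dy": -0.2, "dz": 0, "wx": 0, "wy": 0, "wz": 0, "claw": 0.36}, {"dx": 0, "dy": -0.2, "dz": 0, "wx": 0, "wy": 0, "wz": 0, "claw": 0.36}, {"dx": 0, "dy": -0.2, "dz": 0, "wx": 0, "wy": 0, "wz": 0, "claw": 0.36}])

```text
time: 4.4
eef_pos: [0.6122, 0.005, 0.0143]
ee_rot: [0.0, 0.074, 0.997, 0.0]
contact_force: [0.1, 5.0, 0.8]
grip_width: 0.0308
grip_force: 2.1
```

```bash
python3 -c "
from h import *
st()"
```

```text
t4.40 board x-127.2 y14.4 z14.3 mm tooly [-1.     -0.0063] toolz [ 0.     0.001 -1.   ] F [-4.9 -0.7] 0.8 w0.0308 joints [-0.31  0.61  0.3   1.84 -0.26  0.73  1.55]
```

Request:
jog_arm(targets=[{"dx": 0, "dy": -0.2, "dz": 0, "wx": 0, "wy": 0, "wz": 0, "claw": 0.36}, {"dx": 0, "dy": -0.2, "dz": 0, "wx": 0, "wy": 0, "wz": 0, "claw": 0.36}, {"dx": 0, "dy": -0.2, "dz": 0, "wx": 0, "wy": 0, "wz": 0, "claw": 0.36}, {"dx": 0, "dy": -0.2, "dz": 0, "wx": 0, "wy": 0, "wz": 0, "claw": 0.36}, {"dx": 0, "dy": -0.2, "dz": 0, "wx": 0, "wy": 0, "wz": 0, "claw": 0.36}, {"dx": 0, "dy": -0.2, "dz": 0, "wx": 0, "wy": 0, "wz": 0, "claw": 0.36}])

```text
time: 4.9
eef_pos: [0.6102, -0.0081, 0.0143]
ee_rot: [-0.0, 0.074, 0.997, 0.0]
contact_force: [0.5, 4.5, 0.7]
grip_width: 0.0307
grip_force: 2.2
```

Request:
jog_arm(targets=[{"dx": 0, "dy": -0.1, "dz": 0, "wx": 0, "wy": 0, "wz": 0, "claw": 0.36}, {"dx": 0, "dy": -0.1, "dz": 0, "wx": 0, "wy": 0, "wz": 0, "claw": 0.36}])

```text
time: 5.07
eef_pos: [0.6099, -0.01, 0.0143]
ee_rot: [-0.0, 0.074, 0.997, 0.0]
contact_force: [0.2, 5.2, 0.9]
grip_width: 0.0305
grip_force: 2.9
```

Request:
jog_arm(targets=[{"dx": 0, "dy": -0.1, "dz": 0, "wx": 0, "wy": 0, "wz": 0, "claw": 0.36}])

```text
time: 5.15
eef_pos: [0.6099, -0.0101, 0.0143]
ee_rot: [0.0, 0.074, 0.997, 0.001]
contact_force: [1.5, 6.9, 1.7]
grip_width: 0.0307
grip_force: 3.1
```

```bash
python3 -c "
from h import *
st()
im,d=arm.get_image('side');cv2.imwrite('pics/s2.png',cv2.resize(im[130:270,180:330],None,fx=4,fy=4,interpolation=cv2.INTER_CUBIC))"
```

```text
t5.15 board x-112.0 y14.4 z14.3 mm tooly [-1.     -0.0051] toolz [ 0.     0.001 -1.   ] F [-7.1  0.4] 1.7 w0.0307 joints [-0.29  0.61  0.3   1.84 -0.26  0.73  1.57]
```

Request:
jog_arm(targets=[{"dx": 0, "dy": -0.1, "dz": 0, "wx": 0, "wy": 0, "wz": 0, "claw": 0.36}, {"dx": 0, "dy": -0.1, "dz": 0, "wx": 0, "wy": 0, "wz": 0, "claw": 0.36}])

```text
time: 5.37
eef_pos: [0.6098, -0.0102, 0.0144]
ee_rot: [-0.0, 0.074, 0.997, 0.002]
contact_force: [-0.3, 9.0, 1.6]
grip_width: 0.0311
grip_force: 4.2
```

Request:
jog_arm(targets=[{"dx": 0, "dy": -0.1, "dz": 0, "wx": 0, "wy": 0, "wz": 0, "claw": 0.36}, {"dx": 0, "dy": 0, "dz": 0, "wx": 0, "wy": 0, "wz": 0, "claw": 0.36}])

```text
time: 5.53
eef_pos: [0.6097, -0.0103, 0.0144]
ee_rot: [-0.0, 0.073, 0.997, 0.002]
contact_force: [0.9, 8.8, 1.6]
grip_width: 0.0308
grip_force: 4.1
```

```bash
python3 -c "
from h import *
st()
im,d=arm.get_image('side');cv2.imwrite('pics/s2.png',cv2.resize(im[130:270,180:330],None,fx=4,fy=4,interpolation=cv2.INTER_CUBIC))"
```

```text
t5.53 board x-111.7 y14.2 z14.4 mm tooly [-1.     -0.0069] toolz [ 0.     0.004 -1.   ] F [-8.8 -0.5] 1.6 w0.0308 joints [-0.29  0.61  0.3   1.84 -0.26  0.73  1.58]
```

View pics/s2.png

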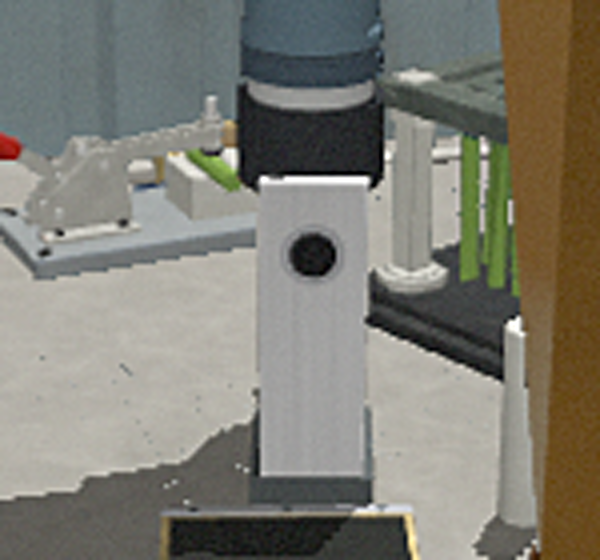

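Request:
jog_arm(targets=[{"dx": 0, "dy": 0.8, "dz": 0, "wx": 0, "wy": 0, "wz": 0, "claw": 0.36}, {"dx": 0, "dy": 0.8, "dz": 0.2, "wx": 0, "wy": 0, "wz": 0, "claw": 0.36}, {"dx": 0, "dy": 0, "dz": 0.2, "wx": 0, "wy": 0, "wz": 0, "claw": 0.36}, {"dx": 0, "dy": 0, "dz": 0.2, "wx": 0, "wy": 0, "wz": 0, "claw": 0.36}])

```text
time: 5.92
eef_pos: [0.6114, 0.0008, 0.0078]
ee_rot: [-0.0, 0.074, 0.997, -0.001]
contact_force: [-0.2, 0.1, -0.4]
grip_width: 0.0308
grip_force: 0.0
```

Request:
jog_arm(targets=[{"dx": 0, "dy": 0, "dz": 0.1, "wx": 0, "wy": 0, "wz": 0, "claw": 0.36}, {"dx": 0, "dy": 0, "dz": 0.1, "wx": 0, "wy": 0, "wz": 0, "claw": 0.36}])

```text
time: 6.08
eef_pos: [0.6114, 0.0008, 0.0076]
ee_rot: [-0.001, 0.075, 0.997, -0.0]
contact_force: [-7.0, 0.5, 16.8]
grip_width: 0.0308
grip_force: 8.3
```

```bash
cat > plan.py <<'E'
import numpy as np
from scipy.optimize import brentq
def pose(t):
    bx=np.array([np.cos(t),-np.sin(t)]);bz=np.array([np.sin(t),np.cos(t)])
    tc=np.radians(50)
    h=np.array([-6*np.tan(t),0]) if t<tc else np.array([0,6])-6/np.cos(tc)*bz
    return h,bx,bz
def toe(t): h,bx,bz=pose(t);return h-80*bx+20*bz
def thpush(xf,zt):
    def f(t): h,bx,bz=pose(t);return (np.array([xf,zt])-h)@bx+10
    return np.degrees(brentq(f,-.1,1.57))
E
python3 - <<'E'
from h import *; st()
from plan import *
for td in range(30,91,5):
    t=np.radians(td);h,bx,bz=pose(t);T=toe(t);xf=T[0]+62
    zt=brentq(lambda z:(np.array([xf,z])-h)@bx+10,-50,300)
    print(td,"toe",T.round(1),"xf",xf.round(1),"zt",round(zt,1),"footclear",round((np.array([xf-60,zt])-h)@bz-20,1),"s",round((np.array([xf,zt])-h)@bz,1))
E
```

```text
t6.08 board x-122.9 y14.3 z7.6 mm tooly [-1.     -0.0041] toolz [-0.002 -0.    -1.   ] F [ 0.5 -7. ] 16.8 w0.0308 joints [-0.31  0.62  0.3   1.84 -0.26  0.72  1.56]
30 toe [-62.7  57.3] xf -0.7 zt 24.7 footclear -27.2 s 22.8
35 toe [-58.3  62.3] xf 3.7 zt 28.8 footclear -26.3 s 28.1
40 toe [-53.5  66.7] xf 8.5 zt 31.7 footclear -25.5 s 33.0
45 toe [-48.4  70.7] xf 13.6 zt 33.7 footclear -24.7 s 37.7
50 toe [-43.3  74.1] xf 18.7 zt 34.8 footclear -23.8 s 42.2
55 toe [-37.1  77.6] xf 24.9 zt 35.6 footclear -22.5 s 46.7
60 toe [-30.8  80.6] xf 31.2 zt 35.6 footclear -20.8 s 51.2
65 toe [-24.1  83. ] xf 37.9 zt 34.7 footclear -18.6 s 55.8
70 toe [-17.3  84.8] xf 44.7 zt 32.9 footclear -15.9 s 60.5
75 toe [-10.4  86. ] xf 51.6 zt 30.2 footclear -12.5 s 65.4
80 toe [-3.4 86.6] xf 58.6 zt 26.5 footclear -8.5 s 70.6
85 toe [ 3.7 86.6] xf 65.7 zt 21.8 footclear -3.7 s 76.1
90 toe [10.7 86. ] xf 72.7 zt 16.0 footclear 2.0 s 82.0
```

```bash
cat >> plan.py <<'E'
def front(td,s):
    h,bx,bz=pose(np.radians(td));return h-10*bx+s*bz
def tcp(p): return p[0]-31.7,p[1]+7.6
def rear_th(xr,zt): # max angle before foot face meets rear corner
    def f(t): h,bx,bz=pose(t);return (np.array([xr,zt])-h)@bz-20
    ts=np.radians(np.arange(20,91,.25));v=[f(t) for t in ts]
    for a,b in zip(ts,v):
        if b<=0:return np.degrees(a)
    return 99
E
python3 - <<'E'
from plan import *
for td in range(0,66,5):
    s=np.interp(td,[0,15,40,45],[118,118,64+20*.5,20+64*np.sin(np.radians(45))]) if td<=45 else 20+64*np.sin(np.radians(td))
    p=front(td,s);print(td,"s%.0f"%s,"tcp x%.1f z%.1f"%tcp(p),"rear",rear_th(p[0]-60,p[1]))
print("late")
for z in (50,):
  for td in range(55,91,5):
    t=np.radians(td);h,bx,bz=pose(t);x=(20-(z-h[1])*np.cos(t))/np.sin(t)+h[0]
    print(td,"tcp x%.1f z%.1f"%(x+60-31.7,z+7.6), "bx",((np.array([x,z])-h)@bx).round(1),"front min", round(thpush(x+60,z),1))
E
```

```text
0 s118 tcp x-41.7 z125.6 rear 53.5
5 s118 tcp x-31.9 z126.0 rear 57.25
10 s118 tcp x-22.1 z125.5 rear 61.0
15 s118 tcp x-12.4 z124.2 rear 64.75
20 s109 tcp x-5.9 z113.6 rear 65.5
25 s100 tcp x-1.1 z102.8 rear 65.25
30 s92 tcp x2.0 z91.9 rear 64.25
35 s83 tcp x3.4 z81.2 rear 61.25000000000001
40 s74 tcp x3.2 z70.7 rear 56.5
45 s65 tcp x1.4 z60.8 rear 48.75
50 s69 tcp x7.6 z59.6 rear 53.75
55 s72 tcp x14.2 z58.0 rear 59.25000000000001
60 s75 tcp x20.5 z55.3 rear 65.0
65 s78 tcp x26.3 z51.7 rear 71.0
late
55 tcp x10.5 z57.6 bx -46.2 front min 53.3
60 tcp x15.2 z57.6 bx -44.6 front min 55.8
65 tcp x19.6 z57.6 bx -43.6 front min 57.9
70 tcp x23.6 z57.6 bx -42.9 front min 59.6
75 tcp x27.6 z57.6 bx -42.7 front min 61.2
80 tcp x31.4 z57.6 bx -42.8 front min 62.6
85 tcp x35.2 z57.6 bx -43.2 front min 63.8
90 tcp x39.0 z57.6 bx -44.0 front min 65.0
```

Request:
jog_arm(targets=[{"dx": 0, "dy": 0.5, "dz": -1.5, "wx": 0, "wy": 0, "wz": 0, "claw": 0.36}, {"dx": 0, "dy": 0, "dz": -4, "wx": 0, "wy": 0, "wz": 0, "claw": 0.36}, {"dx": 0, "dy": 0, "dz": -4, "wx": 0, "wy": 0, "wz": 0, "claw": 0.36}, {"dx": 0.5, "dy": 0, "dz": -2.2, "wx": 0, "wy": 0, "wz": 0, "claw": 0.36}, {"dx": 0.4, "dy": 0, "dz": 0, "wx": 0, "wy": 0, "wz": 0, "claw": 0.36}])

```text
time: 6.5
eef_pos: [0.6083, 0.006, 0.1296]
ee_rot: [0.006, 0.076, 0.997, 0.0]
contact_force: [1.6, -0.4, 1.0]
grip_width: 0.0308
grip_force: 0.0
```

Run:
```python
from h import *;st()
im,d=arm.get_image('top');cv2.imwrite('pics/t2.png',cv2.resize(im[150:290,220:400],None,fx=4,fy=4,interpolation=cv2.INTER_CUBIC))
```

```text
t6.50 board x-127.5 y10.4 z129.6 mm tooly [-1.     -0.0025] toolz [ 0.012 -0.    -1.   ] F [0.2 1.7] 1.0 w0.0308 joints [-0.37  0.43  0.36  1.82 -0.19  0.91  1.49]
```

View pics/t2.png

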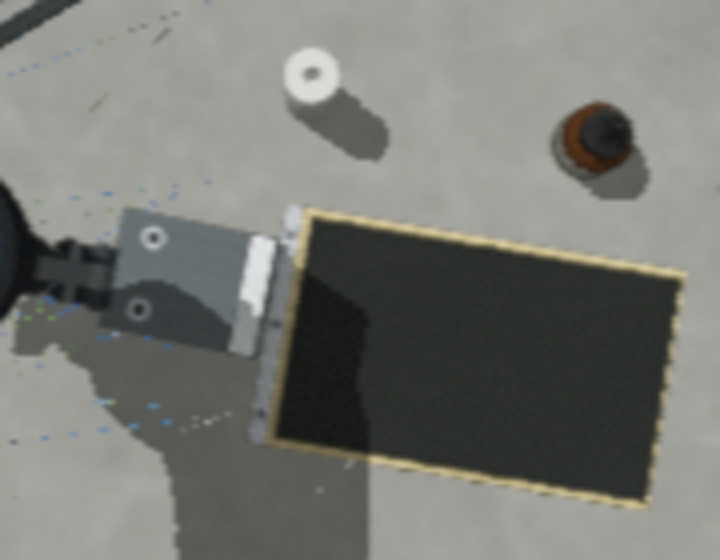

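Request:
jog_arm(targets=[{"dx": -0.1, "dy": -2.5, "dz": 0.2, "wx": 0, "wy": 0, "wz": 0, "claw": 0.36}, {"dx": 0, "dy": -2.5, "dz": 0.1, "wx": 0, "wy": 0, "wz": 0, "claw": 0.36}, {"dx": 0, "dy": -1.5, "dz": 0, "wx": 0, "wy": 0, "wz": 0, "claw": 0.36}, {"dx": 0, "dy": -1.0, "dz": 0, "wx": 0, "wy": 0, "wz": 0, "claw": 0.36}, {"dx": 0, "dy": 0, "dz": 0, "wx": 0, "wy": 0, "wz": 0, "claw": 0.36}, {"dx": 0, "dy": 0, "dz": 0, "wx": 0, "wy": 0, "wz": 0, "claw": 0.36}])

```text
time: 7.05
eef_pos: [0.5925, -0.0661, 0.1191]
ee_rot: [-0.001, 0.075, 0.997, 0.0]
contact_force: [0.0, 2.3, -0.3]
grip_width: 0.0305
grip_force: 0.0
```

```bash
python3 -c "
from h import *
st()"
```

```text
t7.05 board x-53.9 y5.8 z119.1 mm tooly [-1.     -0.0036] toolz [-0.002  0.001 -1.   ] F [-2.3 -0.3] -0.3 w0.0305 joints [-0.26  0.44  0.37  1.84 -0.2   0.9   1.62]
```

Request:
jog_arm(targets=[{"dx": -0.5, "dy": 0, "dz": -0.6, "wx": 0, "wy": 0, "wz": 0, "claw": 0.36}, {"dx": 0, "dy": 0, "dz": 0, "wx": 0, "wy": 0, "wz": 0, "claw": 0.36}, {"dx": 0, "dy": -0.3, "dz": 0, "wx": 0, "wy": 0, "wz": 0, "claw": 0.36}, {"dx": 0, "dy": -0.3, "dz": 0, "wx": 0, "wy": 0, "wz": 0, "claw": 0.36}, {"dx": 0, "dy": 0, "dz": 0, "wx": 0, "wy": 0, "wz": 0, "claw": 0.36}])

```text
time: 7.47
eef_pos: [0.598, -0.0734, 0.1267]
ee_rot: [0.001, 0.074, 0.997, -0.0]
contact_force: [1.0, 1.3, 0.4]
grip_width: 0.0309
grip_force: 0.0
```

```bash
python3 -c "
from h import *
st()"
```

```text
t7.47 board x-47.6 y12.3 z126.7 mm tooly [-1.     -0.0051] toolz [ 0.001 -0.001 -1.   ] F [-1.5  0.7] 0.4 w0.0309 joints [-0.25  0.43  0.38  1.82 -0.2   0.92  1.63]
```

Request:
jog_arm(targets=[{"dx": 0, "dy": -0.2, "dz": 0, "wx": 0, "wy": 0, "wz": 0, "claw": 0.36}, {"dx": 0, "dy": -0.2, "dz": 0, "wx": 0, "wy": 0, "wz": 0, "claw": 0.36}, {"dx": 0, "dy": -0.2, "dz": 0, "wx": 0, "wy": 0, "wz": 0, "claw": 0.36}, {"dx": 0, "dy": 0, "dz": 0, "wx": 0, "wy": 0, "wz": 0, "claw": 0.36}])

```text
time: 7.8
eef_pos: [0.5964, -0.0796, 0.1262]
ee_rot: [-0.0, 0.075, 0.997, -0.0]
contact_force: [0.3, 0.5, 1.4]
grip_width: 0.0311
grip_force: 0.0
```

```bash
python3 -c "
from h import *
st()"
```

```text
t7.80 board x-41.2 y11.7 z126.2 mm tooly [-1.    -0.004] toolz [-0. -0. -1.] F [-0.5  0.3] 1.4 w0.0311 joints [-0.24  0.43  0.38  1.83 -0.2   0.92  1.64]
```

Request:
jog_arm(targets=[{"dx": 0, "dy": -0.2, "dz": 0, "wx": 0, "wy": 0, "wz": 0, "claw": 0.36}, {"dx": 0, "dy": -0.2, "dz": 0, "wx": 0, "wy": 0, "wz": 0, "claw": 0.36}, {"dx": 0, "dy": -0.2, "dz": 0, "wx": 0, "wy": 0, "wz": 0, "claw": 0.36}])

```text
time: 8.05
eef_pos: [0.5954, -0.0847, 0.126]
ee_rot: [-0.0, 0.074, 0.997, 0.0]
contact_force: [1.6, 1.1, -0.8]
grip_width: 0.0311
grip_force: 0.0
```

Request:
jog_arm(targets=[{"dx": 0, "dy": -0.2, "dz": 0, "wx": 0, "wy": 0, "wz": 0, "claw": 0.36}, {"dx": 0, "dy": -0.2, "dz": 0, "wx": 0, "wy": 0, "wz": 0, "claw": 0.36}, {"dx": 0, "dy": -0.2, "dz": 0, "wx": 0, "wy": 0, "wz": 0, "claw": 0.36}, {"dx": 0, "dy": -0.2, "dz": 0, "wx": 0, "wy": 0, "wz": 0, "claw": 0.36}, {"dx": 0, "dy": 0, "dz": 0, "wx": 0, "wy": 0, "wz": 0, "claw": 0.36}])

```text
time: 8.47
eef_pos: [0.5942, -0.0933, 0.1262]
ee_rot: [-0.0, 0.075, 0.997, -0.0]
contact_force: [-0.2, 0.5, -0.0]
grip_width: 0.0306
grip_force: 0.0
```

```bash
cat >> h.py <<'E'
def tilt(): # bracket tilt from side depth: plate back face points near board middle strip
    im,d=arm.get_image('side');P=cloud('side',d).reshape(-1,3)
    b=(P[:,:2]-S)@R2.T;z=P[:,2]
    for y in (0,12,24):
        k=(abs(b[:,1]-y)<5)&(b[:,0]>-60)&(b[:,0]<190)&(z>.025)&(z<.2)
        if k.sum()<6:print("few",k.sum());continue
        x=b[k,0];zz=z[k];
        c=np.cov(x,zz);w,v=np.linalg.eigh(c);e=v[:,1]*np.sign(v[1,1]);print("y",y,"tilt %.1f n %d resid %.1f mm xtop %.0f ztop %.0f"%(np.degrees(np.arctan2(e[0],e[1])),k.sum(),np.sqrt(w[0])*1e3,x[zz.argmax()]*1e3,zz.max()*1e3))
E
python3 -c "
from h import *
st();tilt()"
```

```text
t8.47 board x-27.3 y11.7 z126.2 mm tooly [-1.     -0.0041] toolz [-0. -0. -1.] F [-0.4 -0.3] -0.0 w0.0306 joints [-0.22  0.43  0.38  1.83 -0.2   0.92  1.67]
y 0 tilt 89.7 n 49501 resid 47.6 mm xtop 332 ztop 200
few 0
few 0
```

```bash
sed -i 's/for y in (0,12,24)/for y in (0,.012,.024)/; s/<5)/<.005)/; s/b\[:,0\]<190/b[:,0]<.19/; s/b\[:,0\]>-60/b[:,0]>-.06/' h.py
python3 -c "
from h import *
tilt()
im,d=arm.get_image('top');cv2.imwrite('pics/t3.png',cv2.resize(im[150:290,220:400],None,fx=4,fy=4,interpolation=cv2.INTER_CUBIC))"
```

```text
y 0 tilt 4.9 n 432 resid 11.5 mm xtop 34 ztop 200
y 0.012 tilt 7.0 n 456 resid 11.6 mm xtop 34 ztop 200
y 0.024 tilt 7.1 n 430 resid 7.2 mm xtop -6 ztop 200
```

View pics/t3.png

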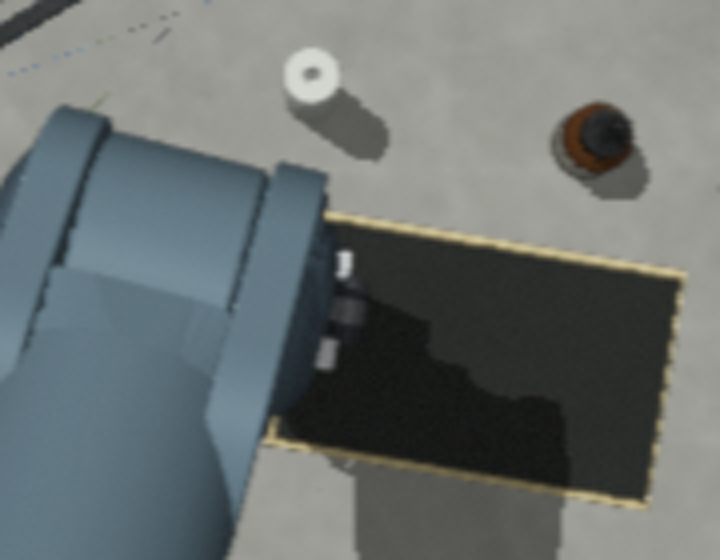

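```bash
sed -i 's/z<.2)/z<.11)/' h.py
python3 -c "
from h import *
tilt()
for u,v in((345,262),(325,353)): print((R2@(onz('top',220+u/4,150+v/4,.17)[:2]-S)*1e3).round(1))"
```

```text
y 0 tilt 11.1 n 191 resid 1.4 mm xtop 20 ztop 110
y 0.012 tilt 11.5 n 197 resid 1.2 mm xtop 16 ztop 110
y 0.024 tilt 11.6 n 199 resid 1.4 mm xtop 17 ztop 110
[30.  31.8]
[27.9 -6.8]
```

Request:
jog_arm(targets=[{"dx": 0, "dy": -0.2, "dz": 0, "wx": 0, "wy": 0, "wz": 0, "claw": 0.36}, {"dx": 0, "dy": -0.2, "dz": 0, "wx": 0, "wy": 0, "wz": 0, "claw": 0.36}, {"dx": 0, "dy": -0.2, "dz": 0, "wx": 0, "wy": 0, "wz": 0, "claw": 0.36}, {"dx": 0, "dy": -0.2, "dz": 0, "wx": 0, "wy": 0, "wz": 0, "claw": 0.36}, {"dx": 0, "dy": -0.2, "dz": 0, "wx": 0, "wy": 0, "wz": 0, "claw": 0.36}, {"dx": 0, "dy": -0.2, "dz": 0, "wx": 0, "wy": 0, "wz": 0, "claw": 0.36}, {"dx": 0, "dy": -0.2, "dz": 0, "wx": 0, "wy": 0, "wz": 0, "claw": 0.36}, {"dx": 0, "dy": 0, "dz": 0, "wx": 0, "wy": 0, "wz": 0, "claw": 0.36}])

```text
time: 9.33
eef_pos: [0.5923, -0.1073, 0.1264]
ee_rot: [0.0, 0.075, 0.997, -0.0]
contact_force: [0.3, -0.7, 0.8]
grip_width: 0.0307
grip_force: 0.0
```

```bash
python3 -c "
from h import *
st();tilt()"
```

```text
t9.33 board x-13.1 y12.0 z126.4 mm tooly [-1.     -0.0041] toolz [ 0.    -0.001 -1.   ] F [0.6 0.4] 0.8 w0.0307 joints [-0.2   0.44  0.39  1.82 -0.2   0.92  1.69]
y 0 tilt 16.2 n 181 resid 1.3 mm xtop 27 ztop 109
y 0.012 tilt 16.0 n 198 resid 1.3 mm xtop 24 ztop 109
y 0.024 tilt 15.9 n 193 resid 1.3 mm xtop 30 ztop 110
```

Request:
jog_arm(targets=[{"dx": 0, "dy": -0.18, "dz": 0.2, "wx": 0, "wy": 0, "wz": 0, "claw": 0.36}, {"dx": 0, "dy": -0.18, "dz": 0.4, "wx": 0, "wy": 0, "wz": 0, "claw": 0.36}, {"dx": 0, "dy": -0.18, "dz": 0.4, "wx": 0, "wy": 0, "wz": 0, "claw": 0.36}, {"dx": 0, "dy": -0.18, "dz": 0.4, "wx": 0, "wy": 0, "wz": 0, "claw": 0.36}, {"dx": 0, "dy": -0.18, "dz": 0.4, "wx": 0, "wy": 0, "wz": 0, "claw": 0.36}])

```text
time: 9.8
eef_pos: [0.5908, -0.1155, 0.1075]
ee_rot: [-0.0, 0.074, 0.997, -0.0]
contact_force: [-0.3, 1.7, 1.2]
grip_width: 0.0305
grip_force: 0.0
```

Request:
jog_arm(targets=[{"dx": 0, "dy": -0.18, "dz": 0.4, "wx": 0, "wy": 0, "wz": 0, "claw": 0.36}, {"dx": 0, "dy": -0.18, "dz": 0.4, "wx": 0, "wy": 0, "wz": 0, "claw": 0.36}, {"dx": 0, "dy": -0.15, "dz": 0.4, "wx": 0, "wy": 0, "wz": 0, "claw": 0.36}, {"dx": 0, "dy": -0.1, "dz": 0.4, "wx": 0, "wy": 0, "wz": 0, "claw": 0.36}, {"dx": 0, "dy": 0, "dz": 0, "wx": 0, "wy": 0, "wz": 0, "claw": 0.36}])

```text
time: 10.22
eef_pos: [0.5895, -0.1216, 0.0912]
ee_rot: [-0.001, 0.075, 0.997, -0.0]
contact_force: [0.8, -0.1, 0.1]
grip_width: 0.0309
grip_force: 0.1
```

```bash
python3 -c "
from h import *
st();tilt()"
```

```text
t10.22 board x1.3 y11.4 z91.2 mm tooly [-1.     -0.0045] toolz [-0.002 -0.    -1.   ] F [-0.   0.8] 0.1 w0.0309 joints [-0.17  0.49  0.37  1.84 -0.23  0.86  1.74]
y 0 tilt 26.4 n 167 resid 1.0 mm xtop 51 ztop 109
y 0.012 tilt 26.3 n 172 resid 1.1 mm xtop 52 ztop 110
y 0.024 tilt 26.4 n 176 resid 1.0 mm xtop 48 ztop 110
```

Request:
jog_arm(targets=[{"dx": 0, "dy": -0.1, "dz": 0.4, "wx": 0, "wy": 0, "wz": 0, "claw": 0.36}, {"dx": 0, "dy": -0.1, "dz": 0.4, "wx": 0, "wy": 0, "wz": 0, "claw": 0.36}, {"dx": 0, "dy": -0.1, "dz": 0.4, "wx": 0, "wy": 0, "wz": 0, "claw": 0.36}, {"dx": 0, "dy": -0.05, "dz": 0.4, "wx": 0, "wy": 0, "wz": 0, "claw": 0.36}, {"dx": 0, "dy": -0.05, "dz": 0.4, "wx": 0, "wy": 0, "wz": 0, "claw": 0.36}, {"dx": 0, "dy": 0, "dz": 0, "wx": 0, "wy": 0, "wz": 0, "claw": 0.36}])

```text
time: 10.77
eef_pos: [0.5887, -0.1254, 0.071]
ee_rot: [-0.001, 0.074, 0.997, -0.0]
contact_force: [0.2, 0.1, -0.1]
grip_width: 0.031
grip_force: 0.1
```

```bash
python3 -c "
from h import *
st();tilt()"
```

```text
t10.77 board x5.3 y11.1 z71.0 mm tooly [-1.     -0.0047] toolz [-0.002  0.    -1.   ] F [-0.1  0.2] -0.1 w0.0310 joints [-0.15  0.51  0.36  1.85 -0.24  0.82  1.76]
y 0 tilt 36.4 n 147 resid 5.6 mm xtop 75 ztop 109
y 0.012 tilt 36.2 n 150 resid 0.7 mm xtop 72 ztop 110
y 0.024 tilt 36.1 n 148 resid 0.8 mm xtop 73 ztop 110
```

```bash
cat > p2.py <<'E'
from plan import *
def info(x,z):  # TCP board coords -> push angle, rear-contact angle
    fc=np.array([x+31.7-15,z-7.6+15]);rc=fc-[30,0]
    ts=np.radians(np.arange(5,90.1,.25))
    f=[(fc-pose(t)[0])@pose(t)[1]+25 for t in ts];r=[(rc-pose(t)[0])@pose(t)[2]-35 for t in ts]
    tp=[np.degrees(t) for t,v in zip(ts,f) if v<=0];tr=[np.degrees(t) for t,v in zip(ts,r) if v<=0]
    return (tp[0] if tp else 99),(tr[0] if tr else 99)
E
python3 - <<'E'
from p2 import *
print(info(1.3,91.2),info(5.3,71))
for td in range(36,61,3):
    t=np.radians(td);h,bx,bz=pose(t)
    for D in (4,):
        c=h-25*bx+(35+(30+D)*np.sin(t))*bz;x=c[0]-16.7;z=c[1]-7.4
        print(td,"tcp x%.1f z%.1f"%(x,z),info(x,z))
for z in (45,50,55):
  print(z,[(td,round(float((lambda h,bx,bz:(35-(z+7.4-h[1])*bz[1])/bz[0]+h[0]+30-16.7)(*pose(np.radians(td)))),1)) for td in range(50,91,5)])
E
```

```text
(np.float64(26.5), np.float64(66.75)) (np.float64(36.25), np.float64(63.25))
36 tcp x-9.0 z51.8 (np.float64(36.0), np.float64(39.25))
39 tcp x-5.5 z52.2 (np.float64(39.0), np.float64(42.5))
42 tcp x-2.0 z52.2 (np.float64(42.0), np.float64(46.0))
45 tcp x1.4 z52.0 (np.float64(45.0), np.float64(49.5))
48 tcp x4.7 z51.5 (np.float64(48.00000000000001), np.float64(52.25))
51 tcp x8.0 z50.8 (np.float64(51.0), np.float64(55.0))
54 tcp x11.6 z50.1 (np.float64(54.25), np.float64(58.25))
57 tcp x15.1 z49.1 (np.float64(57.00000000000001), np.float64(61.75))
60 tcp x18.5 z47.8 (np.float64(59.99999999999999), np.float64(65.0))
45 [(50, 7.9), (55, 12.1), (60, 16.1), (65, 20.0), (70, 23.7), (75, 27.4), (80, 31.2), (85, 35.0), (90, 39.0)]
50 [(50, 3.7), (55, 8.6), (60, 13.3), (65, 17.7), (70, 21.9), (75, 26.1), (80, 30.3), (85, 34.6), (90, 39.0)]
55 [(50, -0.5), (55, 5.1), (60, 10.4), (65, 15.3), (70, 20.1), (75, 24.8), (80, 29.4), (85, 34.1), (90, 39.0)]
```

Request:
jog_arm(targets=[{"dx": 0, "dy": 0.1, "dz": 0.3, "wx": 0, "wy": 0, "wz": 0, "claw": 0.36}, {"dx": 0, "dy": 0.1, "dz": 0.3, "wx": 0, "wy": 0, "wz": 0, "claw": 0.36}, {"dx": 0, "dy": 0.1, "dz": 0.3, "wx": 0, "wy": 0, "wz": 0, "claw": 0.36}, {"dx": 0, "dy": 0.1, "dz": 0.3, "wx": 0, "wy": 0, "wz": 0, "claw": 0.36}, {"dx": 0, "dy": 0.1, "dz": 0.3, "wx": 0, "wy": 0, "wz": 0, "claw": 0.36}, {"dx": 0, "dy": 0.1, "dz": 0.2, "wx": 0, "wy": 0, "wz": 0, "claw": 0.36}, {"dx": 0, "dy": 0, "dz": 0, "wx": 0, "wy": 0, "wz": 0, "claw": 0.36}])

```text
time: 11.4
eef_pos: [0.5901, -0.1188, 0.0545]
ee_rot: [-0.001, 0.074, 0.997, 0.0]
contact_force: [-0.1, 1.7, -0.3]
grip_width: 0.0309
grip_force: 0.3
```

```bash
python3 -c "
from h import *
from p2 import info
st();tilt();o=arm.get_obs();b=R2@(o['eef_pos'][:2]-S)*1e3;print(info(b[0],o['eef_pos'][2]*1e3))"
```

```text
t11.40 board x-1.5 y11.5 z54.5 mm tooly [-1.     -0.0055] toolz [-0.001  0.    -1.   ] F [-1.6 -0.3] -0.3 w0.0309 joints [-0.15  0.54  0.35  1.85 -0.25  0.79  1.75]
y 0 tilt 42.0 n 137 resid 7.1 mm xtop 89 ztop 110
y 0.012 tilt 41.2 n 133 resid 0.6 mm xtop 89 ztop 110
y 0.024 tilt 41.0 n 134 resid 0.6 mm xtop 88 ztop 110
(np.float64(40.75), np.float64(49.0))
```

Request:
jog_arm(targets=[{"dx": 0, "dy": -0.05, "dz": 0.1, "wx": 0, "wy": 0, "wz": 0, "claw": 0.36}, {"dx": 0, "dy": -0.05, "dz": 0.1, "wx": 0, "wy": 0, "wz": 0, "claw": 0.36}, {"dx": 0, "dy": -0.1, "dz": 0.05, "wx": 0, "wy": 0, "wz": 0, "claw": 0.36}, {"dx": 0, "dy": -0.1, "dz": 0.03, "wx": 0, "wy": 0, "wz": 0, "claw": 0.36}, {"dx": 0, "dy": -0.1, "dz": 0.02, "wx": 0, "wy": 0, "wz": 0, "claw": 0.36}, {"dx": 0, "dy": -0.1, "dz": 0.02, "wx": 0, "wy": 0, "wz": 0, "claw": 0.36}, {"dx": 0, "dy": 0, "dz": 0, "wx": 0, "wy": 0, "wz": 0, "claw": 0.36}])

```text
time: 12.03
eef_pos: [0.5896, -0.125, 0.0521]
ee_rot: [0.0, 0.075, 0.997, -0.0]
contact_force: [0.9, -0.4, -0.6]
grip_width: 0.0304
grip_force: 0.0
```

```bash
cat > s.py <<'E'
from h import *
from p2 import info
st();tilt();o=arm.get_obs();b=R2@(o['eef_pos'][:2]-S)*1e3;print(info(b[0],o['eef_pos'][2]*1e3))
E
python3 s.py
```

```text
t12.03 board x4.7 y12.0 z52.1 mm tooly [-1.     -0.0044] toolz [-0.    -0.001 -1.   ] F [0.2 1. ] -0.6 w0.0304 joints [-0.14  0.54  0.35  1.85 -0.25  0.79  1.76]
y 0 tilt 74.8 n 183 resid 19.5 mm xtop 119 ztop 110
y 0.012 tilt 51.9 n 149 resid 17.3 mm xtop 117 ztop 109
y 0.024 tilt 59.9 n 130 resid 16.5 mm xtop 120 ztop 110
(np.float64(47.5), np.float64(52.50000000000001))
```

```bash
cat > tl.py <<'E'
from h import *
def tilt2():
    im,d=arm.get_image('side');P=cloud('side',d).reshape(-1,3);b=(P[:,:2]-S)@R2.T;z=P[:,2]
    k=(abs(b[:,1]-.022)<.01)&(b[:,0]>-.06)&(b[:,0]<.19)&(z>.012)&(z<.14)
    Q=np.c_[b[k,0],z[k]]*1e3;best=(0,)
    rng=np.random.default_rng(0)
    for _ in range(600):
        i,j=rng.choice(len(Q),2,replace=False);e=Q[j]-Q[i];L=np.hypot(*e)
        if L<25:continue
        r=abs((Q-Q[i])@[-e[1],e[0]])/L;n=(r<1.2).sum()
        if n>best[0]:best=(n,np.degrees(np.arctan2(*(e*np.sign(e[1])))),Q[r<1.2].min(0).round(),Q[r<1.2].max(0).round())
    print(len(Q),best)
tilt2()
E
cat tl.py > /dev/null; python3 tl.py; python3 s.py | head -1
```

```text
501 (np.int64(230), np.float64(49.31688211216065), array([ 7., 14.]), array([122., 113.]))
t12.13 board x4.3 y12.0 z52.1 mm tooly [-1.     -0.0046] toolz [ 0. -0. -1.] F [-0.7  0.4] 0.3 w0.0308 joints [-0.14  0.54  0.35  1.85 -0.25  0.79  1.76]
```

Request:
jog_arm(targets=[{"dx": 0, "dy": -0.1, "dz": 0.03, "wx": 0, "wy": 0, "wz": 0, "claw": 0.36}, {"dx": 0, "dy": -0.1, "dz": 0.03, "wx": 0, "wy": 0, "wz": 0, "claw": 0.36}, {"dx": 0, "dy": -0.1, "dz": 0.03, "wx": 0, "wy": 0, "wz": 0, "claw": 0.36}, {"dx": 0, "dy": -0.1, "dz": 0.03, "wx": 0, "wy": 0, "wz": 0, "claw": 0.36}, {"dx": 0, "dy": 0, "dz": 0, "wx": 0, "wy": 0, "wz": 0, "claw": 0.36}])

```text
time: 12.6
eef_pos: [0.5889, -0.1292, 0.0508]
ee_rot: [-0.0, 0.075, 0.997, -0.001]
contact_force: [-0.2, -1.9, 0.5]
grip_width: 0.0306
grip_force: 0.8
```

```bash
python3 tl.py; python3 s.py | sed -n '1p;$p'
```

```text
493 (np.int64(97), np.float64(25.74839588850274), array([29., 43.]), array([ 77., 139.]))
t12.65 board x9.2 y12.0 z50.9 mm tooly [-1.     -0.0043] toolz [-0.    -0.001 -1.   ] F [ 1.3 -0.4] 0.2 w0.0313 joints [-0.14  0.55  0.35  1.85 -0.26  0.79  1.77]
(np.float64(51.75), np.float64(56.25))
```

Request:
jog_arm(targets=[{"dx": 0, "dy": -0.1, "dz": 0, "wx": 0, "wy": 0, "wz": 0, "claw": 0.36}, {"dx": 0, "dy": -0.1, "dz": 0, "wx": 0, "wy": 0, "wz": 0, "claw": 0.36}, {"dx": 0, "dy": -0.1, "dz": 0, "wx": 0, "wy": 0, "wz": 0, "claw": 0.36}, {"dx": 0, "dy": -0.1, "dz": 0, "wx": 0, "wy": 0, "wz": 0, "claw": 0.36}, {"dx": 0, "dy": -0.1, "dz": 0, "wx": 0, "wy": 0, "wz": 0, "claw": 0.36}, {"dx": 0, "dy": -0.1, "dz": 0, "wx": 0, "wy": 0, "wz": 0, "claw": 0.36}, {"dx": 0, "dy": -0.1, "dz": 0, "wx": 0, "wy": 0, "wz": 0, "claw": 0.36}])

```text
time: 13.28
eef_pos: [0.5883, -0.1355, 0.051]
ee_rot: [0.0, 0.074, 0.997, -0.0]
contact_force: [0.2, -0.3, 1.6]
grip_width: 0.0305
grip_force: 0.6
```

```bash
python3 s.py | sed -n '1p;$p'
python3 - <<'E'
from h import *
im,d=arm.get_image('side');cv2.imwrite('pics/s4.png',cv2.resize(im[130:330,180:330],None,fx=3,fy=3,interpolation=cv2.INTER_CUBIC))
E
```

```text
t13.28 board x15.3 y12.3 z51.0 mm tooly [-1.     -0.0049] toolz [ 0. -0. -1.] F [0.2 0.3] 1.6 w0.0305 joints [-0.13  0.55  0.35  1.85 -0.26  0.79  1.78]
(np.float64(55.75), np.float64(63.50000000000001))
```

View pics/s4.png

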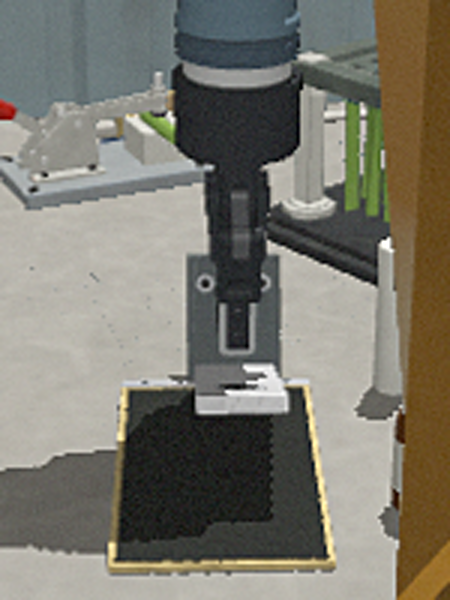

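Request:
jog_arm(targets=[{"dx": 0, "dy": -0.1, "dz": 0, "wx": 0, "wy": 0, "wz": 0, "claw": 0.36}, {"dx": 0, "dy": -0.1, "dz": 0, "wx": 0, "wy": 0, "wz": 0, "claw": 0.36}, {"dx": 0, "dy": -0.1, "dz": 0, "wx": 0, "wy": 0, "wz": 0, "claw": 0.36}, {"dx": 0, "dy": -0.1, "dz": 0, "wx": 0, "wy": 0, "wz": 0, "claw": 0.36}, {"dx": 0, "dy": -0.1, "dz": 0, "wx": 0, "wy": 0, "wz": 0, "claw": 0.36}, {"dx": 0, "dy": -0.1, "dz": 0, "wx": 0, "wy": 0, "wz": 0, "claw": 0.36}, {"dx": 0, "dy": -0.1, "dz": 0, "wx": 0, "wy": 0, "wz": 0, "claw": 0.36}, {"dx": 0, "dy": -0.1, "dz": 0, "wx": 0, "wy": 0, "wz": 0, "claw": 0.36}])

```text
time: 14.05
eef_pos: [0.587, -0.143, 0.0509]
ee_rot: [0.0, 0.074, 0.997, 0.0]
contact_force: [-0.7, -0.4, 2.4]
grip_width: 0.0308
grip_force: 1.1
```

```bash
cat > ln.py <<'E'
from h import *
st()
im,d=arm.get_image('side');P=cloud('side',d).reshape(-1,3);b=(P[:,:2]-S)@R2.T;z=P[:,2]
for lo in range(20,190,12):
    k=(abs(b[:,1]-.010)<.022)&(abs(b[:,0]*1e3-lo)<3)&(z<.16)&(z>0)
    if k.any():print(lo,"zmax %.0f"%(z[k].max()*1e3),"z85 %.0f"%(np.percentile(z[k],60)*1e3),end="; ")
E
python3 ln.py
```

```text
t14.05 board x22.9 y12.2 z50.9 mm tooly [-1.     -0.0049] toolz [ 0.  0. -1.] F [ 0.5 -0.6] 2.4 w0.0308 joints [-0.11  0.55  0.35  1.85 -0.26  0.79  1.8 ]
20 zmax 147 z85 22; 32 zmax 150 z85 25; 44 zmax 152 z85 125; 56 zmax 160 z85 119; 68 zmax 155 z85 97; 80 zmax 146 z85 119; 92 zmax 142 z85 39; 104 zmax 43 z85 7; 116 zmax 47 z85 30; 128 zmax 50 z85 8; 140 zmax 52 z85 7; 152 zmax 55 z85 47; 164 zmax 7 z85 6; 176 zmax 7 z85 6; 188 zmax 7 z85 6;
```

Request:
jog_arm(targets=[{"dx": 0, "dy": -0.1, "dz": 0, "wx": 0, "wy": 0, "wz": 0, "claw": 0.36}, {"dx": 0, "dy": -0.1, "dz": 0, "wx": 0, "wy": 0, "wz": 0, "claw": 0.36}, {"dx": 0, "dy": -0.1, "dz": 0, "wx": 0, "wy": 0, "wz": 0, "claw": 0.36}, {"dx": 0, "dy": -0.1, "dz": 0, "wx": 0, "wy": 0, "wz": 0, "claw": 0.36}, {"dx": 0, "dy": -0.1, "dz": 0, "wx": 0, "wy": 0, "wz": 0, "claw": 0.36}, {"dx": 0, "dy": -0.1, "dz": 0, "wx": 0, "wy": 0, "wz": 0, "claw": 0.36}, {"dx": 0, "dy": -0.1, "dz": 0, "wx": 0, "wy": 0, "wz": 0, "claw": 0.36}, {"dx": 0, "dy": -0.1, "dz": 0, "wx": 0, "wy": 0, "wz": 0, "claw": 0.36}])

```text
time: 14.77
eef_pos: [0.586, -0.1513, 0.0515]
ee_rot: [0.0, 0.074, 0.997, 0.0]
contact_force: [-1.7, -1.6, 6.2]
grip_width: 0.0303
grip_force: 3.0
```

```bash
python3 ln.py
```

```text
t14.77 board x31.3 y12.4 z51.5 mm tooly [-1.     -0.0049] toolz [ 0.  0. -1.] F [ 1.8 -1.4] 6.2 w0.0303 joints [-0.1   0.55  0.36  1.85 -0.26  0.79  1.81]
20 zmax 152 z85 147; 32 zmax 21 z85 21; 44 zmax 151 z85 23; 56 zmax 154 z85 74; 68 zmax 160 z85 152; 80 zmax 151 z85 97; 92 zmax 146 z85 131; 104 zmax 33 z85 31; 116 zmax 34 z85 33; 128 zmax 35 z85 33; 140 zmax 37 z85 35; 152 zmax 39 z85 34; 164 zmax 7 z85 6; 176 zmax 7 z85 6; 188 zmax 7 z85 5;
```

Request:
jog_arm(targets=[{"dx": 0, "dy": -0.03, "dz": -0.05, "wx": 0, "wy": 0, "wz": 0, "claw": 0.36}, {"dx": 0, "dy": -0.03, "dz": -0.05, "wx": 0, "wy": 0, "wz": 0, "claw": 0.36}, {"dx": 0, "dy": -0.03, "dz": -0.05, "wx": 0, "wy": 0, "wz": 0, "claw": 0.36}, {"dx": 0, "dy": 0, "dz": 0, "wx": 0, "wy": 0, "wz": 0, "claw": 0.36}])

```text
time: 15.15
eef_pos: [0.5853, -0.1522, 0.052]
ee_rot: [-0.0, 0.074, 0.997, -0.0]
contact_force: [0.3, -1.5, 1.1]
grip_width: 0.0304
grip_force: 0.9
```

```bash
python3 ln.py
```

```text
t15.15 board x32.3 y11.9 z52.0 mm tooly [-1.     -0.0047] toolz [-0. -0. -1.] F [1.4 0.6] 1.1 w0.0304 joints [-0.1   0.55  0.36  1.85 -0.26  0.79  1.81]
20 zmax 152 z85 64; 32 zmax 150 z85 20; 44 zmax 152 z85 23; 56 zmax 151 z85 97; 68 zmax 160 z85 149; 80 zmax 152 z85 98; 92 zmax 147 z85 127; 104 zmax 31 z85 30; 116 zmax 32 z85 31; 128 zmax 34 z85 31; 140 zmax 35 z85 33; 152 zmax 37 z85 31; 164 zmax 7 z85 6; 176 zmax 8 z85 6; 188 zmax 8 z85 5;
```

Request:
jog_arm(targets=[{"dx": 0, "dy": -0.08, "dz": -0.02, "wx": 0, "wy": 0, "wz": 0, "claw": 0.36}, {"dx": 0, "dy": -0.08, "dz": -0.02, "wx": 0, "wy": 0, "wz": 0, "claw": 0.36}, {"dx": 0, "dy": -0.08, "dz": -0.02, "wx": 0, "wy": 0, "wz": 0, "claw": 0.36}, {"dx": 0, "dy": -0.08, "dz": -0.02, "wx": 0, "wy": 0, "wz": 0, "claw": 0.36}, {"dx": 0, "dy": -0.08, "dz": -0.02, "wx": 0, "wy": 0, "wz": 0, "claw": 0.36}])

```text
time: 15.62
eef_pos: [0.5848, -0.1561, 0.0532]
ee_rot: [-0.0, 0.074, 0.997, -0.0]
contact_force: [-0.3, -1.5, 0.4]
grip_width: 0.0307
grip_force: 0.7
```

```bash
python3 ln.py
```

```text
t15.62 board x36.2 y12.0 z53.2 mm tooly [-1.     -0.0049] toolz [-0.001 -0.    -1.   ] F [ 1.5 -0. ] 0.4 w0.0307 joints [-0.09  0.55  0.36  1.85 -0.26  0.79  1.82]
20 zmax 153 z85 18; 32 zmax 152 z85 18; 44 zmax 19 z85 19; 56 zmax 154 z85 134; 68 zmax 159 z85 74; 80 zmax 159 z85 101; 92 zmax 149 z85 119; 104 zmax 147 z85 138; 116 zmax 24 z85 22; 128 zmax 24 z85 23; 140 zmax 24 z85 23; 152 zmax 25 z85 21; 164 zmax 8 z85 5; 176 zmax 7 z85 6; 188 zmax 7 z85 6;
```

~87 degrees; keep easing.

Request:
jog_arm(targets=[{"dx": 0, "dy": -0.07, "dz": 0, "wx": 0, "wy": 0, "wz": 0, "claw": 0.36}, {"dx": 0, "dy": -0.07, "dz": 0, "wx": 0, "wy": 0, "wz": 0, "claw": 0.36}, {"dx": 0, "dy": -0.07, "dz": 0, "wx": 0, "wy": 0, "wz": 0, "claw": 0.36}, {"dx": 0, "dy": -0.07, "dz": 0, "wx": 0, "wy": 0, "wz": 0, "claw": 0.36}, {"dx": 0, "dy": -0.07, "dz": 0, "wx": 0, "wy": 0, "wz": 0, "claw": 0.36}, {"dx": 0, "dy": -0.07, "dz": 0, "wx": 0, "wy": 0, "wz": 0, "claw": 0.36}, {"dx": 0, "dy": -0.1, "dz": 0, "wx": 0, "wy": 0, "wz": 0, "claw": 0.36}, {"dx": 0, "dy": -0.1, "dz": 0, "wx": 0, "wy": 0, "wz": 0, "claw": 0.36}])

```text
time: 16.33
eef_pos: [0.5843, -0.1611, 0.0532]
ee_rot: [0.0, 0.074, 0.997, 0.0]
contact_force: [-0.2, 1.4, 0.8]
grip_width: 0.0305
grip_force: 0.0
```

```bash
python3 ln.py
```

```text
t16.33 board x41.2 y12.3 z53.2 mm tooly [-1.     -0.0058] toolz [ 0.     0.001 -1.   ] F [-1.3 -0.4] 0.8 w0.0305 joints [-0.09  0.55  0.36  1.84 -0.26  0.8   1.83]
20 zmax 87 z85 16; 32 zmax 153 z85 146; 44 zmax 17 z85 16; 56 zmax 153 z85 145; 68 zmax 159 z85 74; 80 zmax 160 z85 151; 92 zmax 151 z85 102; 104 zmax 147 z85 138; 116 zmax 17 z85 16; 128 zmax 18 z85 16; 140 zmax 17 z85 16; 152 zmax 18 z85 15; 164 zmax 7 z85 6; 176 zmax 7 z85 6; 188 zmax 7 z85 5;
```

Flat (plate at 16 mm along its length), finger force gone. Move clear and up.

Request:
jog_arm(targets=[{"dx": 0, "dy": -0.5, "dz": 0, "wx": 0, "wy": 0, "wz": 0, "claw": 0.36}, {"dx": 0, "dy": -1.0, "dz": 0, "wx": 0, "wy": 0, "wz": 0, "claw": 0.36}, {"dx": 0, "dy": -1.0, "dz": -0.5, "wx": 0, "wy": 0, "wz": 0, "claw": 0.36}, {"dx": 0, "dy": 0, "dz": -3, "wx": 0, "wy": 0, "wz": 0, "claw": 0.36}, {"dx": 0, "dy": 0, "dz": -4, "wx": 0, "wy": 0, "wz": 0, "claw": 0.36}, {"dx": 0, "dy": 0, "dz": -4, "wx": 0, "wy": 0, "wz": 0, "claw": 0.36}, {"dx": 0, "dy": 0, "dz": -4, "wx": 0, "wy": 0, "wz": 0, "claw": 0.36}])

```text
time: 16.97
eef_pos: [0.5793, -0.1887, 0.2101]
ee_rot: [-0.0, 0.076, 0.997, -0.0]
contact_force: [1.5, -0.3, 0.5]
grip_width: 0.0308
grip_force: 0.0
```

Request:
jog_arm(targets=[{"dx": 3, "dy": 0, "dz": 0, "wx": 0, "wy": 0, "wz": 0, "claw": 0.36}, {"dx": 3, "dy": 0, "dz": 0, "wx": 0, "wy": 0, "wz": 0, "claw": 0.36}, {"dx": 3, "dy": 0, "dz": 0, "wx": 0, "wy": 0, "wz": 0, "claw": 0.36}, {"dx": 3, "dy": 0, "dz": 0, "wx": 0, "wy": 0, "wz": 0, "claw": 0.36}, {"dx": 0, "dy": 0, "dz": 0, "wx": 0, "wy": 0, "wz": 0, "claw": 0.36}, {"dx": 0, "dy": 0, "dz": 0, "wx": 0, "wy": 0, "wz": 0, "claw": 0.36}])

```text
time: 17.47
eef_pos: [0.4595, -0.1701, 0.2084]
ee_rot: [-0.0, 0.076, 0.997, 0.001]
contact_force: [1.3, -0.8, 0.4]
grip_width: 0.0308
grip_force: 0.0
```

Run:
```python
from h import *
st()
im,d=arm.get_image('top');cv2.imwrite('pics/t5.png',cv2.resize(im[150:290,220:400],None,fx=4,fy=4,interpolation=cv2.INTER_CUBIC))
```

```text
t17.47 board x69.2 y-109.7 z208.4 mm tooly [-1.     -0.0019] toolz [-0.     0.001 -1.   ] F [0.5 1.4] 0.4 w0.0308 joints [-0.15  0.11  0.45  2.02 -0.06  1.02  1.75]
```

View pics/t5.png

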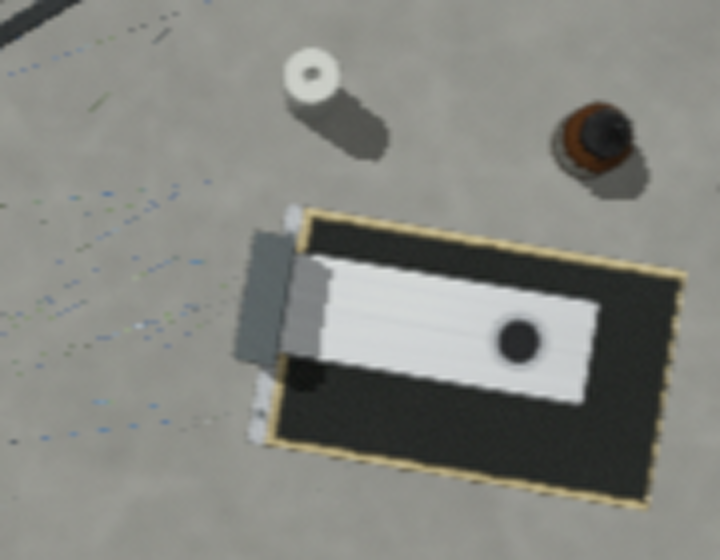

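Run:
```python
from h import *
f=lambda u,v,z:(R2@(onz("top",220+u/4,150+v/4,z)[:2]-S)*1e3).round(1)
e=(f(599,303,.016)+f(584,404,.016))/2;print("heel",e-[170,0],f(252,232,.086),f(235,360,.086))
if abs(e[0]-170)<25: print(arm.close_job())
```

```text
heel [-10.85  10.8 ] [-12.4  40.5] [-10.6 -18.5]
the job is handed in; nothing more can be done
None
```

The job is handed in, with no verdict shown: the bracket was eased down and lies flat on its back along the board, heel about 11 mm off the stop edge and 11 mm off the middle line, and the bottle and post were not touched.

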